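Release the tester's battery slide with the pin tool

ROBOT

A 7-joint arm with a two-finger parallel gripper is mounted at the origin on a cart in front of the work surface, level with it; the furniture and walls round the work are solid. World frame = base frame: x ahead of the robot, y to its left, z up, the work surface at z = 0. Lengths are in m, angles in degrees, forces in N, time in s.
With the tool pointing down it reaches from about 0.425 to 1.025 m from the base axis. Payload 9.4 kg.
Tool frame: the origin (TCP) lies at the very end of the fingers, on their centre line; the grasp point (between the pads) lies 19 mm behind it (r.grasp_offset is the distance from the TCP to the grasp point, in m); z points along the fingers, y is the direction in which the jaws open and shut (so a half turn about z gives the same grasp; the last joint's range is limited). The gripper opens to 93 mm and grips with 3 to 60 N. Pads are 15 mm wide; open, the fingers measure 128 mm over their backs; the gripper's body (75 mm by 188 mm) begins 65 mm behind the grasp point.
Start: joints at [67.855, 34.337, -0.143, 91.639, 0.103, 54.024, -4.572], TCP at [0.221, -0.69, 0.219] pointing down, gripper open.
Joint ranges: [-147.43, 147.43], [-19.82, 112.94], [-74.19, 73.91], [6.32, 146.72], [-59.91, 239.91], [6.04, 106.73], [-150.56, 150.56]. Speed limits (degrees/s): [127.2, 127.2, 172.46, 172.46, 180, 180, 180].

INTERFACE

Orientations are given as [roll, pitch, yaw] about the fixed x, y, z axes, in that order (R = Rz(yaw) Ry(pitch) Rx(roll)).
In Python, from bench import r gives the robot as it stands.
- The arm moves only by the shell command python3 -m jog 'ROWS' [FORCE]. ROWS is JSON, a list that holds one entry, the list of rows, each a list of 7 numbers: the turn, a rotation vector about the tool's x, y, z in units of 2 pi rad (1.0 is 2 pi rad), then the shift along the tool's x, y, z in units of 0.3 m (1.0 is 0.3 m), then the closure in counts, from 0 (fully open) to 255 (shut). In form: [[[wx, wy, wz, dx, dy, dz, grip], ...]]. A call has 1 to 8 rows; each row is the pose to reach, as a shift and turn from the pose commanded when the call began, along the tool's axes at that moment, turning the shorter way round; what a row does not reach only later rows make up. A row lasts 1/12 s, in which the tool goes at most 41.7 mm and 7.16 degrees, less where a joint would pass 70% of its speed; a pose out of reach is approached as far as the arm can. A call with a number of a shift or a turn outside -1 to 1 is refused whole. A call with a gripper value outside its range is refused whole. The fingers move at their own pace and stop on an object; FORCE is the grip in N (left out, the last holds). Time passes only in rows, so rows that repeat a pose let the fingers close. It gives the time, the measured TCP pose, the force and the opening at its end, in the units of the state.
- r.read_state(): the state, without advancing time (a new reading comes with each control period).
- r.camera(name): name is "scene" or "top"; returns the picture (480x640x3 uint8, red, green, blue); there is no depth.
- r.get_calibration(name): a dict with "intrinsics" (3x3 intrinsics, pixels), "rvec" (rotation vector, rad) and "tvec" (3), from world to camera coordinates, as OpenCV has them. Camera axes: x right, y down, z forward; pixel columns grow to the right and rows downward; lengths in m; the calibration is good to about 2 mm. A picture is of the moment at which its call begins. get_calibration takes no time and is no camera call.
- r.hand_in(): hands the job in, once; it reports no verdict.
The state is a dict: "time_s": time; "qpos": joint angles; "joint_velocities": joint speeds; "joint_efforts": joint torques, N m; "tcp_pos": TCP position; "tcp_rot": TCP orientation; "ft_force": force on the tool from outside, world axes, zero at the start; "ft_torque": the same for the moment, N m; "width": opening from 0.0 (shut) to 1.0 (fully open).
Only numpy, scipy, OpenCV 4.12 (cv2) and the standard library are available. Lean on these libraries where they do the work, as an engineer would, in place of code of your own. Each camera call takes 0.05 s, during which the arm holds its last target. There are 200 camera calls.

TASK

The bench tester's battery needs changing. Take the pin tool from its stand, press the recessed release button in the battery slide fully in with the pin and, keeping it pressed, push the slide all the way out to its stop. Then let the button spring back and put the pin tool back upright in its stand, leaving the other things on the riser where they are.

Things in the scene. Friction and masses are not known exactly. Their poses are not given: they have to be found in the camera images.
- riser: Fixed bench riser on which everything stands: a grey cabinet with a plywood top, 380 mm deep (x), 600 mm wide (y); its top is 135 mm above the bench. Origin at the centre of its underside, on the bench.
- tester: Bench tester, fixed: grey console 170x120x44 mm on a dark steel wedge, 114 mm high. Its face slopes at 32 deg, low edge toward the robot and 20 to 46 deg round to the robot's left. Origin: centre of its foot, on the riser; z up, x level toward the high back, y to the left as one faces it. On the face a black display at the right, the bare metal battery slide at the left, opening through the left side.
- slide_hole (a point): Centre of the mouth of the round release hole in the battery slide, level with the sloping face. Moves with the slide. Axes: z out of the face (square to it), x up the slope, y the direction the slide comes out (to the tester's left, level). The slide is a metal block 92 mm long (y), 61 mm (x), 34 mm thick, flush with the face, with grip lines near its outer end; the hole is in its middle, 11.5 mm across with a 1.5 mm chamfer, going straight in along -z.
- button_face (a point): Centre of the outer face of the brass release button, 11 mm across, at the bottom of the hole: 22 mm below the mouth when up, 27 mm when fully in. Same axes as slide_hole.
- release_button (a joint): Button travel in m: 0 up, 0.005 fully in. Spring: about 2 N to start, 5 N fully in. It frees the slide when in by more than 3.5 mm.
- battery_slide (a joint): Battery slide travel in m: 0 home, 0.050 fully out (hard stop). Sliding resistance about 1.5 N. Latched while the button is up; three catches along the way (at about 1, 15 and 29 mm) stop it whenever the button is let up. Beyond about 40 mm the button springs up behind the last catch when let go and keeps the slide out.
- pin_tool: Pin tool, 80 g, 100 mm long, loose, standing pin-down in its stand. Origin at the pin's tip, z along the tool toward the handle. From the tip: round steel pin 6 mm thick, 45 mm long, its last 4 mm tapered to 3.6 mm; a square dark collar 26x26 mm from 45 to 50 mm; a square black handle 18x18 mm from 50 to 100 mm, its flat sides facing the tool's x and y. The pin is long enough to reach the button with the collar clear of the face.
- pin_tip (a point): The tip of the pin tool's pin (the same point as the tool's origin).
- pin_stand: Fixed stand of the pin tool: a wooden block 64x64 mm on a 90x90 mm steel foot, top at 52 mm above the riser. Origin at the centre of its underside. A 14 mm upright hole with a 2 mm chamfer in the middle of the top goes down to 6 mm above its underside; the tool's collar rests on the top, so the tool's tip is then 7 mm above its underside.
- spanner: small combination spanner, 170x28x6 mm, lying on the riser; a bystander. Origin at the centre of its underside.
- bearing: ball bearing, 52 mm across, 15 mm thick, lying flat; a bystander. Origin at the centre of its underside.
- driver: screwdriver, 170x26x27 mm, lying flat; a bystander. Origin at the centre of its underside.
- tape_measure: tape measure standing on edge, 78x32x62 mm; a bystander. Origin at the centre of its underside.
- gear: small spur gear, 60 mm across, 21 mm thick, lying flat; a bystander. Origin at the centre of its underside.

How it is judged:
By the outcome, as a careful person would: the job done as asked, in the order asked, and still so for the second after the job is handed in, with the robot touching nothing.
It also fails if it takes over 64 s, if anything falls off the work surface, if the arm or the gripper's body presses on something with over 40 N, if the wrist force passes 120 N, or if a joint passes its speed limit or range.

## Working session

There is one attempt and no reset: what is moved stays moved. The work goes in short steps, Python scripts to look and compute and a shell command to move; the robot and the scene stay as the last step left them, time stands still between calls to the robot, and variables do not carry over. Pictures are saved under pics/ and viewed, about 8 in all and at most 12, crops included, and the job is handed in when it is done.

```bash
ls; mkdir -p pics; python3 - <<'E'
from bench import r
import cv2
for n in("scene","top"):
    im=r.camera(n); cv2.imwrite(f"pics/{n}0.png",im[:,:,::-1]); c=r.get_calibration(n); print(n,c)
print(r.read_state(), r.grasp_offset)
E
```

```text
pics
scene {'intrinsics': array([[573.60448208,   0.        , 326.30370514],
       [  0.        , 573.60448208, 244.53720058],
       [  0.        ,   0.        ,   1.        ]]), 'rvec': array([ 1.27152296, -2.31377798,  0.93419452]), 'tvec': array([0.41239268, 0.36363728, 0.89425308])}
top {'intrinsics': array([[565.40506255,   0.        , 329.37547654],
       [  0.        , 565.40506255, 242.62666075],
       [  0.        ,   0.        ,   1.        ]]), 'rvec': array([ 2.19757671, -2.14815614,  0.12587047]), 'tvec': array([0.13396557, 0.51928118, 1.3098192 ])}
{'time_s': 0.1, 'qpos': array([67.85486337, 34.3810419 , -0.14548605, 91.67534113,  0.10317233,
       54.02411596, -4.57223858]), 'joint_velocities': array([ 0.03841823, -0.14235549,  0.03566905, -0.11341991,  0.0203748 ,
       -0.0215185 ,  0.11236696]), 'joint_efforts': array([ 5.78937223e-03, -7.66554523e+01,  1.50168903e+00, -2.52936745e+01,
       -5.23950777e-02,  1.35861395e-02,  3.22433152e-05]), 'tcp_pos': array([ 0.22088599, -0.69007911,  0.21783868]), 'tcp_rot': array([-1.79919986e+02,  7.65632254e-03,  1.77536974e+01]), 'ft_force': array([-0.42597122, -0.23706417, -0.02090837]), 'ft_torque': array([-0.00727738,  0.00302516,  0.00238472]), 'width': 1.0058805188401023} 0.0188
```

View pics/scene0.png

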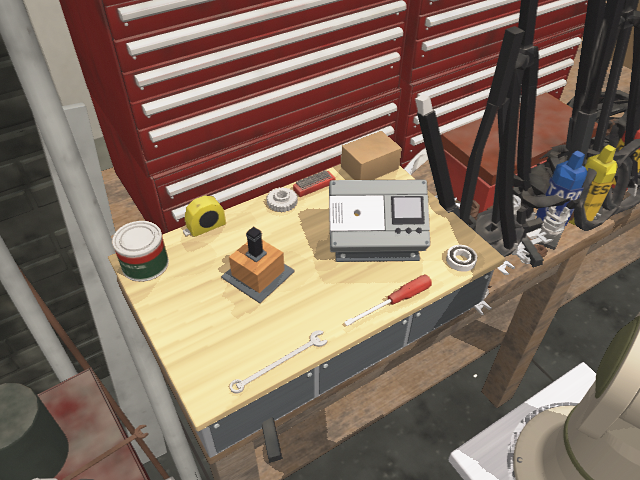

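View pics/top0.png

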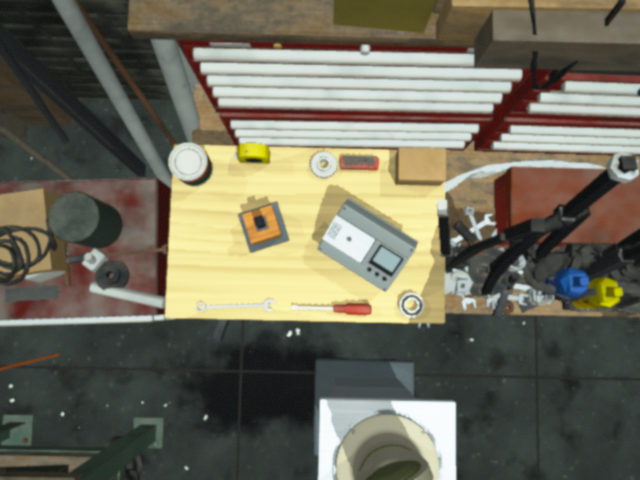

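The scene shows the tool in its orange stand (handle top near 255,232 in scene and 261,220 in top). The tester's slide is the white plate with its hole near 357,213 in scene and 348,238 in top. I'll zoom in on these.

```bash
python3 - <<'E'
import cv2,numpy as np
s=cv2.imread("pics/scene0.png");t=cv2.imread("pics/top0.png")
z=lambda im,x,y,w,h:cv2.resize(im[y:y+h,x:x+w],(400,300),interpolation=cv2.INTER_CUBIC)
a=np.vstack([np.hstack([z(s,215,220,100,75),z(s,320,170,120,90)]),np.hstack([z(t,230,190,80,60),z(t,310,192,120,90)])])
cv2.imwrite("pics/crop1.png",a)
E
```

```text
(no output)
```

View pics/crop1.png

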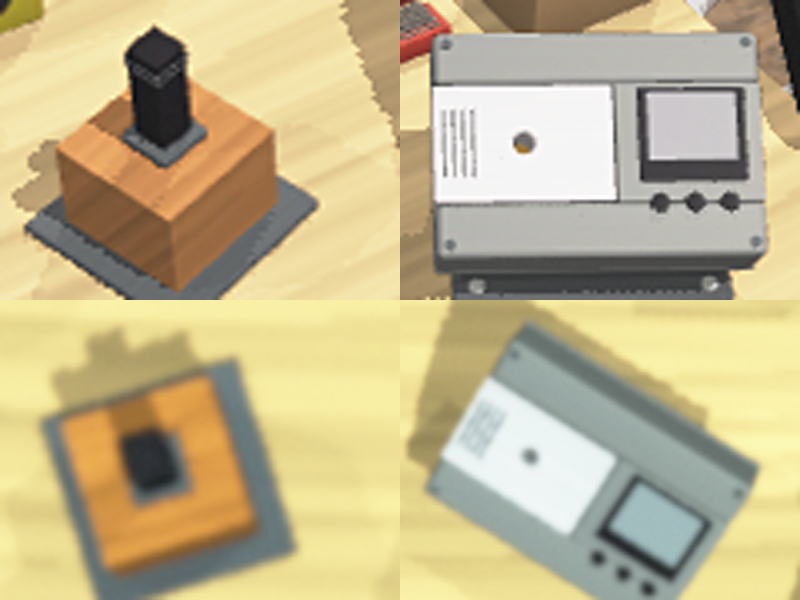

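```bash
cat > h.py <<'E'
import cv2,numpy as np
from bench import r
from scipy.spatial.transform import Rotation as Rn
def cam(n):
    c=r.get_calibration(n);R=cv2.Rodrigues(c["rvec"])[0];return c["intrinsics"],R,np.ravel(c["tvec"])
C={n:cam(n) for n in("scene","top")}
def ray(n,p):
    K,R,t=C[n];d=R.T@np.linalg.solve(K,[p[0],p[1],1]);return -R.T@t,d/np.linalg.norm(d)
def onz(n,p,z):
    o,d=ray(n,p);return o+d*(z-o[2])/d[2]
def tri(ps,pt):
    A=np.zeros((3,3));b=np.zeros(3)
    L=[ray("scene",ps),ray("top",pt)]
    for o,d in L:
        M=np.eye(3)-np.outer(d,d);A+=M;b+=M@o
    X=np.linalg.solve(A,b);return X,[round(1e3*np.linalg.norm(np.cross(X-o,d)),1) for o,d in L]
def proj(n,X):
    K,R,t=C[n];return cv2.projectPoints(np.atleast_2d(np.float64(X)),cv2.Rodrigues(R)[0],t,K,None)[0][:,0]
E
python3 - <<'E'
from h import *
np.set_printoptions(precision=4,suppress=True)
s=cv2.imread("pics/scene0.png");t=cv2.imread("pics/top0.png")
def quad(im,box,thr):
    x,y,w,h=box;g=im[y:y+h,x:x+w].min(2);m=(g>thr).astype(np.uint8)
    c=max(cv2.findContours(m,cv2.RETR_EXTERNAL,1)[0],key=cv2.contourArea);c=cv2.convexHull(c)
    for e in np.arange(1,12,.5):
        a=cv2.approxPolyDP(c,e,True)
        if len(a)==4:break
    return a[:,0]+[x,y],cv2.contourArea(c)
print(quad(s,(325,190,65,50),225)); print(quad(t,(315,210,70,60),205))
# manual corners (order: outer-top, inner-top, inner-bottom, outer-bottom), hole
cs=np.array([[33,86],[214,85],[217,201],[33,201],[124,142]])/3.333+[320,170]
ct=np.array([[90,78],[217,157],[170,236],[42,152],[131,156]])/3.333+[310,192]
P=[]
for a,b in zip(cs,ct):
    X,e=tri(a,b);P.append(X);print(X,e)
P=np.array(P);yv=(P[0]-P[1]+P[3]-P[2])/2;xv=(P[0]-P[3]+P[1]-P[2])/2
print("len",np.linalg.norm(yv),np.linalg.norm(xv),"yaw",np.degrees(np.arctan2(-yv[0],yv[1])),np.degrees(np.arctan2(xv[1],xv[0])),"slope",np.degrees(np.arcsin(xv[2]/np.linalg.norm(xv))),"centre",P[:4].mean(0))
print("stand top scene")
for p in [(57,148),(175,220),(275,128)]: print(onz("scene",np.array(p)/4+[215,220],.187))
print("stand top top")
for p in [(62,115),(210,75),(255,224),(106,265)]: print(onz("top",np.array(p)/5+[230,190],.187))
print("collar scene z.192")
for p in [(122,132),(165,162),(207,125)]: print(onz("scene",np.array(p)/4+[215,220],.192))
print("handle top z.242")
for p in [(125,55),(153,27),(188,42),(158,68)]: print(onz("scene",np.array(p)/4+[215,220],.239))
for p in [(120,130),(162,130),(175,185),(135,190)]: print("collar/h top",onz("top",np.array(p)/5+[230,190],.192))
E
```

```text
(array([[382, 196],
       [384, 229],
       [331, 229],
       [330, 196]]), 1745.5)
(array([[336, 216],
       [373, 239],
       [360, 261],
       [323, 238]]), 1202.0)
[0.5498 0.1337 0.2323] [np.float64(0.0), np.float64(0.0)]
[0.5023 0.055  0.2325] [np.float64(2.0), np.float64(2.0)]
[0.4574 0.0813 0.1992] [np.float64(0.7), np.float64(0.7)]
[0.5076 0.1611 0.1987] [np.float64(0.7), np.float64(0.7)]
[0.5047 0.1071 0.2156] [np.float64(0.4), np.float64(0.4)]
len 0.09308615488761092 0.061051322399089815 yaw -31.62311647212517 -31.624896288344495 slope 33.16628132046908 centre [0.5043 0.1078 0.2157]
stand top scene
[0.5523 0.3293 0.187 ]
[0.4922 0.3065 0.187 ]
[0.5146 0.2474 0.187 ]
stand top top
[0.5571 0.33   0.187 ]
[0.5754 0.269  0.187 ]
[0.5132 0.2482 0.187 ]
[0.4947 0.3094 0.187 ]
collar scene z.192
[0.5419 0.3042 0.192 ]
[0.5178 0.297  0.192 ]
[0.5268 0.2726 0.192 ]
handle top z.242
[0.5377 0.3006 0.239 ]
[0.5459 0.2837 0.239 ]
[0.531  0.2758 0.239 ]
[0.5244 0.2928 0.239 ]
collar/h top [0.5506 0.305  0.192 ]
collar/h top [0.551  0.2876 0.192 ]
collar/h top [0.5281 0.2815 0.192 ]
collar/h top [0.5256 0.2979 0.192 ]
```

```bash
python3 - <<'E'
from h import *
np.set_printoptions(precision=3,suppress=True)
for n,a,b in [("postcap",(425,105),(443,205)),("post2",(515,35),(620,160)),("blue",(575,157),(572,278)),("yel",(608,152),(605,288))]: print(n,*tri(a,b))
for p in [(167,150),(445,150),(445,322),(165,320)]: print("riser",onz("top",p,.135))
print(onz("top",(500,315),0.0),onz("top",(450,215),0.2))
E
```

```text
postcap [ 0.554 -0.057  0.347] [np.float64(2.5), np.float64(2.5)]
post2 [ 0.648 -0.376  0.351] [np.float64(3.3), np.float64(3.3)]
blue [ 0.431 -0.359  0.195] [np.float64(7.8), np.float64(7.8)]
yel [ 0.41  -0.43   0.193] [np.float64(10.2), np.float64(10.2)]
riser [0.701 0.508 0.135]
riser [ 0.717 -0.104  0.135]
riser [ 0.339 -0.105  0.135]
riser [0.331 0.493 0.135]
[ 0.355 -0.266  0.   ] [ 0.561 -0.101  0.2  ]
```

```bash
cat >> h.py <<'E'
def rel(pos,R=None):
    """row (6 numbers) taking the current tool pose to world pos / rotation matrix R"""
    s=r.read_state();R0=Rn.from_euler("xyz",s["tcp_rot"],degrees=True)
    w=np.zeros(3) if R is None else (R0.inv()*R).as_rotvec()/(2*np.pi)
    return np.round(np.r_[w,R0.inv().apply(np.array(pos)-s["tcp_pos"])/.3],4)
E
python3 -m jog '[[[0,0,0,0,0,-0.6,0],[0,0,0,0,0,-0.6,0],[0,0,0,0,0,-0.6,0],[0,0,0,0,0,-0.6,0],[0,0,0,0.89,-0.94,-0.6,0],[0,0,0,0.89,-0.94,-0.6,0],[0,0,0,0.89,-0.94,-0.6,0],[0,0,0,0.89,-0.94,-0.6,0]]]'
python3 - <<'E'
from h import *
print(rel((.39,-.34,.40)),rel((.48,0,.4)))
E
```

```text
time_s: 0.77
tcp_pos: [0.2935, -0.5385, 0.3908]
tcp_rot: [-180.0, 0.0, 17.7]
ft_force: [0.7, -0.0, -0.4]
width: 1.0
[ 0.      0.      0.      0.5078 -0.5324 -0.0306] [ 0.      0.      0.      1.1387 -1.5205 -0.0302]
```

```bash

python3 -m jog '[[[0,0,0,0.51,-0.53,-0.03,0],[0,0,0,0.51,-0.53,-0.03,0],[0,0,0,0.51,-0.53,-0.03,0],[0,0,0,0.51,-0.53,-0.03,0],[0,0,0,0.51,-0.53,-0.03,0],[0,0,0,0.65,-0.76,-0.03,0],[0,0,0,0.65,-0.76,-0.03,0],[0,0,0,0.65,-0.76,-0.03,0]]]'
python3 - <<'E'
from h import *
print(rel((.45,-.05,.40)),rel((.534,.2885,.4)))
E
```

```text
time_s: 1.43
tcp_pos: [0.411, -0.2573, 0.4002]
tcp_rot: [-179.9, -0.1, 18.2]
ft_force: [0.0, -0.1, -0.1]
width: 1.002
[ 0.      0.      0.      0.3388 -0.6161  0.002 ] [ 0.      0.      0.      0.9566 -1.601   0.0041]
```

```bash

python3 -m jog '[[[0,0,0,0.57,-0.96,0,0],[0,0,0,0.57,-0.96,0,0],[0,0,0,0.57,-0.96,0,0],[0,0,0,0.57,-0.96,0,0],[0,0,0,0.57,-0.96,0,0],[0,0,0,0.57,-0.96,0,0],[0,0,0,0.57,-0.96,0,0],[0,0,0,0.57,-0.96,0,0]]]'
python3 - <<'E'
from h import *
print(rel((.534,.2885,.3),Rn.from_euler("xyz",[180,0,20],degrees=True)),r.read_state()["qpos"])
E
```

```text
time_s: 2.1
tcp_pos: [0.4841, 0.0627, 0.4]
tcp_rot: [180.0, -0.0, 17.7]
ft_force: [1.4, -0.6, -0.5]
width: 0.999
[ 0.     -0.     -0.0063  0.3877 -0.6665  0.3332] [  8.85850439   8.99315414 -26.63071032 106.22375667   4.42259556
  65.78632833 -91.58796089]
```

```bash

python3 -m jog '[[[0,0,-0.256,0.39,-0.667,0.27,0],[0,0,-0.256,0.39,-0.667,0.27,0],[0,0,-0.256,0.39,-0.667,0.27,0],[0,0,-0.256,0.39,-0.667,0.27,0],[0,0,-0.256,0.39,-0.667,0.27,0],[0,0,-0.256,0.39,-0.667,0.27,0],[0,0,-0.256,0.39,-0.667,0.27,0],[0,0,-0.256,0.39,-0.667,0.27,0]]]'
python3 - <<'E'
from h import *
print(rel((.534,.2885,.3),Rn.from_euler("xyz",[180,0,110],degrees=True)),r.read_state()["qpos"])
E
```

```text
time_s: 2.77
tcp_pos: [0.5339, 0.2895, 0.3172]
tcp_rot: [-179.8, 0.0, 75.6]
ft_force: [-0.2, -2.2, 0.3]
width: 1.003
[-0.0005 -0.0001 -0.0955 -0.0031  0.0013  0.0574] [ -5.56269008  25.30964751 -40.97210701  99.14521209  18.27029737
  62.55717777 -66.77016938]
```

```bash

python3 -m jog '[[[0,0,-0.0955,-0.003,0,0.05,0],[0,0,-0.0955,-0.003,0,0.05,0],[0,0,-0.0955,-0.003,0,0.05,0],[0,0,-0.0955,-0.003,0,0.05,0],[0,0,-0.0955,-0.003,0,0.05,0],[0,0,-0.0955,-0.003,0,0.05,0]]]'
python3 - <<'E'
from h import *
cv2.imwrite("pics/s1.png",cv2.resize(r.camera("scene")[150:330,180:420,::-1],(800,600)))
print(rel((.534,.2885,.199),Rn.from_euler("xyz",[180,0,110],degrees=True)),r.read_state()["qpos"])
E
```

```text
time_s: 3.27
tcp_pos: [0.5346, 0.2857, 0.3033]
tcp_rot: [-179.9, -0.0, 109.6]
ft_force: [0.0, 0.6, -0.1]
width: 1.002
[-2.00e-04 -0.00e+00 -2.00e-03  8.90e-03  1.60e-03  3.48e-01] [ -0.25581391  28.13378644 -49.43359451 100.097119    23.68601634
  62.87879385 -38.13946611]
```

View pics/s1.png

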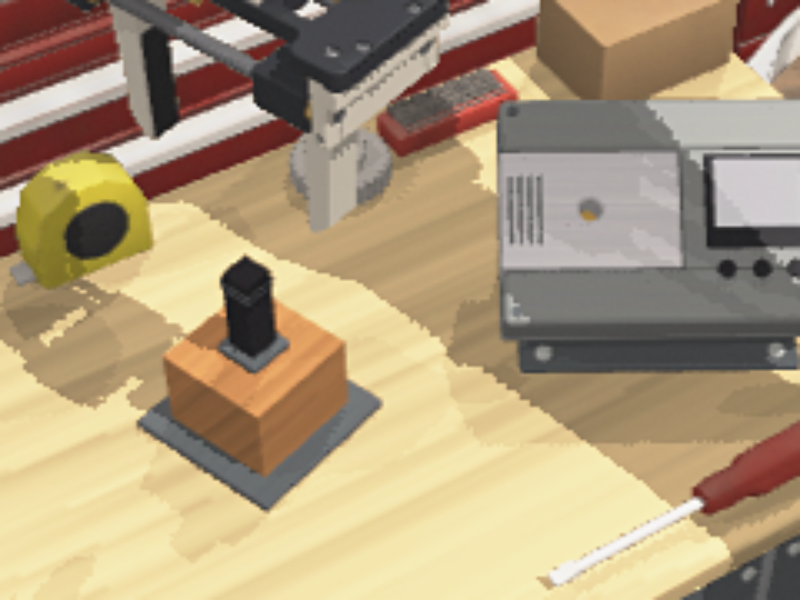

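The gripper is open above the handle and lined up with it, so I'll descend, close and lift a little.

```bash

python3 -m jog '[[[0,0,-0.002,0.009,0.002,0.15,0],[0,0,-0.002,0.009,0.002,0.25,0],[0,0,-0.002,0.009,0.002,0.32,0],[0,0,-0.002,0.009,0.002,0.347,0],[0,0,-0.002,0.009,0.002,0.347,0]]]'
python3 - <<'E'
from h import *
print(rel((.534,.2885,.199),Rn.from_euler("xyz",[180,0,110],degrees=True)))
E
python3 -m jog '[[[0,0,0,0,0,0,255],[0,0,0,0,0,0,255],[0,0,0,0,0,0,255],[0,0,0,0,0,0,255],[0,0,0,0,0,0,255],[0,0,0,0,0,0,255],[0,0,0,0,0,0,255],[0,0,0,0,0,0,255]]]' 40
```

```text
time_s: 3.73
tcp_pos: [0.5333, 0.2885, 0.1981]
tcp_rot: [-179.8, 0.0, 110.0]
ft_force: [0.5, 0.1, -0.0]
width: 0.999
[-0.0005  0.0001  0.     -0.0007  0.0021 -0.0029]
time_s: 4.4
tcp_pos: [0.534, 0.2891, 0.2]
tcp_rot: [180.0, 0.0, 110.1]
ft_force: [0.5, -0.2, 0.7]
width: 0.477
```

```bash

python3 -m jog '[[[0,0,0,0,0,0,255],[0,0,0,0,0,0,255],[0,0,0,0,0,0,255],[0,0,0,0,0,0,255],[0,0,0,0,0,0,255],[0,0,0,0,0,0,255],[0,0,0,0,0,0,255],[0,0,0,0,0,0,255]]]' 40
```

```text
time_s: 5.07
tcp_pos: [0.534, 0.2892, 0.1999]
tcp_rot: [-180.0, -0.0, 110.1]
ft_force: [-0.3, 0.7, 0.1]
width: 0.192
```

```bash

python3 -m jog '[[[0,0,0,0,0,-0.05,255],[0,0,0,0,0,-0.12,255],[0,0,0,0,0,-0.23,255],[0,0,0,0,0,-0.35,255],[0,0,0,0,0,-0.43,255],[0,0,0,0,0,-0.43,255],[0,0,0,0,0,-0.43,255]]]'
python3 - <<'E'
from h import *
np.set_printoptions(suppress=True)
cv2.imwrite("pics/s2.png",cv2.resize(r.camera("scene")[100:310,160:440,::-1],(800,600),interpolation=cv2.INTER_CUBIC))
xs=np.array([np.cos(np.radians(-31.6)),np.sin(np.radians(-31.6)),0]);a=np.radians(32)
n=np.array([0,0,np.cos(a)])-np.sin(a)*xs; y=np.array([-xs[1],xs[0],0])
for s in(1,-1):
    Y=y*s;Z=-n;X=np.cross(Y,Z);R=Rn.from_matrix(np.c_[X,Y,Z])
    hole=np.array([.5045,.1075,.2157]); print(R.as_euler("xyz",degrees=True),rel(hole+n*(.058+.025),R),hole+n*.083)
E
```

```text
time_s: 5.65
tcp_pos: [0.5342, 0.2894, 0.33]
tcp_rot: [179.9, 0.0, 110.1]
ft_force: [-0.6, -0.6, -1.0]
width: 0.189
[180.   32.  148.4] [-0.0297 -0.0854 -0.1035 -0.4184 -0.3907  0.142 ] [0.46703824 0.13054663 0.28608799]
[180.  -32.  -31.6] [-0.1091  0.0379  0.3808 -0.4184 -0.3907  0.142 ] [0.46703824 0.13054663 0.28608799]
```

View pics/s2.png

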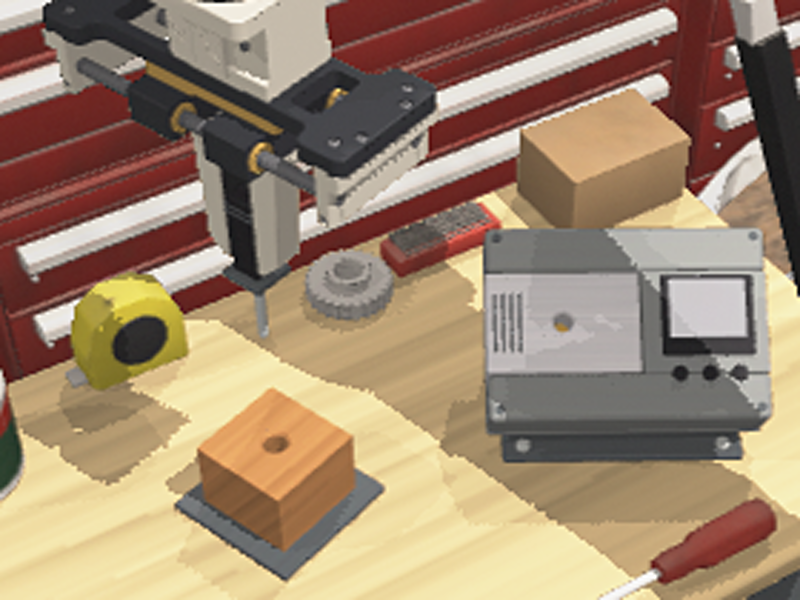

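The tool is held straight, with the tip at crop 264,335. The stand hole is visible at crop 276,443. I'll check the tip projection and move to hover over the release hole.

```bash

python3 - <<'E'
from h import *
np.set_printoptions(precision=4,suppress=True)
print(proj("scene",[.5342,.2894,.272]),"seen",264/2.857+160,335/2.857+100)
print("stand hole",onz("scene",(276/2.857+160,443/2.857+100),.187))
E
python3 -m jog '[[[-0.03,-0.0854,-0.1035,-0.39,-0.40,0.11,255],[-0.03,-0.0854,-0.1035,-0.39,-0.40,0.11,255],[-0.03,-0.0854,-0.1035,-0.39,-0.40,0.11,255],[-0.03,-0.0854,-0.1035,-0.39,-0.40,0.11,255],[-0.03,-0.0854,-0.1035,-0.39,-0.40,0.11,255],[-0.03,-0.0854,-0.1035,-0.39,-0.40,0.11,255],[-0.03,-0.0854,-0.1035,-0.39,-0.40,0.11,255],[-0.03,-0.0854,-0.1035,-0.39,-0.40,0.11,255]]]'
cat >> h.py <<'E'
np.set_printoptions(precision=4,suppress=True)
_t=np.radians(-31.6);xs=np.array([np.cos(_t),np.sin(_t),0]);_a=np.radians(32)
n=np.array([0,0,np.cos(_a)])-np.sin(_a)*xs; yt=np.array([-xs[1],xs[0],0])
RP=Rn.from_matrix(np.c_[np.cross(yt,-n),yt,-n]); hole=np.array([.5045,.1075,.2157])
def tip(L=.058):
    s=r.read_state();return s["tcp_pos"]+L*Rn.from_euler("xyz",s["tcp_rot"],degrees=True).as_matrix()[:,2]
E
python3 - <<'E'
from h import *
print(r.read_state()["qpos"],rel(hole+n*.068,RP),tip())
a=r.camera("scene")[150:270,300:460,::-1];b=r.camera("top")[192:282,300:420,::-1]
print(proj("scene",tip()),proj("top",tip()))
cv2.imwrite("pics/s3.png",np.hstack([cv2.resize(i,(400,300),interpolation=cv2.INTER_CUBIC) for i in(a,b)]))
E
```

```text
[[251.9451 217.5288]] seen 252.40462023101156 217.25586279313964
stand hole [0.5324 0.289  0.187 ]
time_s: 6.37
tcp_pos: [0.4593, 0.1375, 0.2942]
tcp_rot: [-179.8, 32.1, 149.0]
ft_force: [-0.8, -0.9, -1.0]
width: 0.189
[ -2.4124  13.8191 -51.0896 129.699   56.635   54.1095 -33.4233] [ 0.0003  0.0002  0.0014 -0.0145 -0.0065  0.091 ] [0.4856 0.1215 0.2451]
[[356.788  208.9564]] [[342.4295 246.0462]]
```

View pics/s3.png

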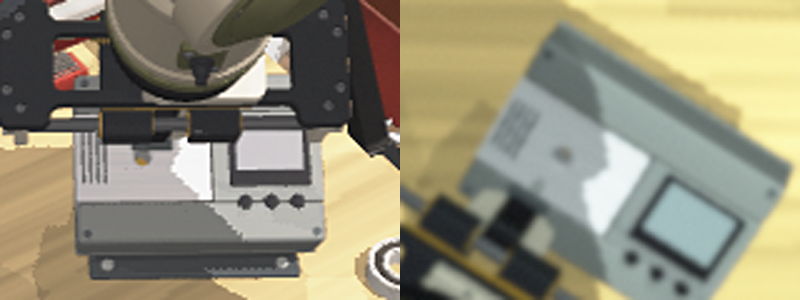

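Predicted and seen tip positions agree in both views: scene crop about 142,148 and top crop about 541,181. I'll close in on the hole.

```bash

python3 -m jog '[[[0,0,0.0014,-0.0145,-0.0065,0.04,255],[0,0,0.0014,-0.0145,-0.0065,0.091,255],[0,0,0.0014,-0.0145,-0.0065,0.091,255],[0,0,0.0014,-0.0145,-0.0065,0.091,255]]]'
python3 - <<'E'
from h import *
print(rel(hole+n*.058,RP),tip(),r.read_state()["ft_force"])
a=r.camera("scene")[190:235,325:385,::-1];b=r.camera("top")[215:260,320:380,::-1]
for c,o in(("scene",(325,190)),("top",(320,215))): print(c,(proj(c,[tip(),hole])-o)*400/60)
cv2.imwrite("pics/s4.png",np.hstack([cv2.resize(i,(400,300),interpolation=cv2.INTER_CUBIC) for i in(a,b)]))
E
```

```text
time_s: 6.8
tcp_pos: [0.4763, 0.1264, 0.2742]
tcp_rot: [179.6, 31.8, 147.6]
ft_force: [1.2, 0.1, -1.4]
width: 0.196
[-0.0001 -0.0005 -0.0018  0.0073 -0.0043  0.0321] [0.5023 0.1103 0.225 ] [ 1.2144  0.1422 -1.4099]
scene [[207.871  132.0804]
 [212.6114 151.1821]]
top [[184.2874 163.2188]
 [195.0236 160.1619]]
```

View pics/s4.png

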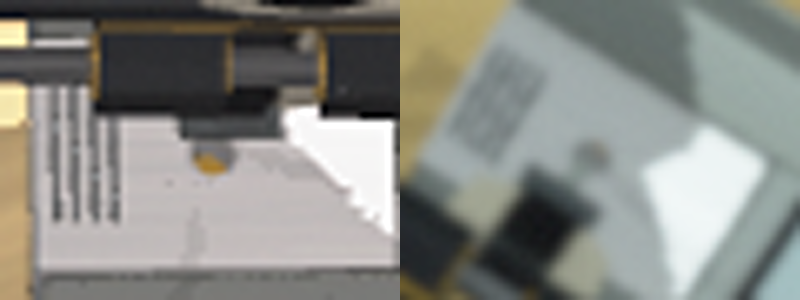

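```bash

python3 - <<'E'
from h import *
X,e=tri(np.array([214,156])*.15+[325,190],np.array([192,157])*.15+[320,215]);print(X,e,RP.inv().apply(X-hole))
E
python3 -m jog '[[[0,0,-0.001,0.005,-0.003,0,255],[0,0,-0.001,0.005,-0.003,0.03,255],[0,0,-0.001,0.005,-0.003,0.05,255],[0,0,-0.001,0.005,-0.003,0.07,255],[0,0,-0.001,0.005,-0.003,0.07,255]]]'
python3 - <<'E'
from h import *
print(rel(hole+n*.058,RP),r.read_state()["ft_force"],r.read_state()["ft_torque"])
E
python3 -m jog '[[[0,0,0,0,0,0,255],[0,0,0,0,0,0,255]]]'
python3 - <<'E'
from h import *
print(rel(hole+n*.058,RP),r.read_state()["ft_force"],r.read_state()["ft_torque"])
E
```

```text
[0.5051 0.1076 0.2138] [np.float64(0.9), np.float64(0.9)] [0.0007 0.0004 0.0018]
time_s: 7.32
tcp_pos: [0.4841, 0.1205, 0.2557]
tcp_rot: [179.8, 32.0, 148.2]
ft_force: [-0.2, -1.0, -0.9]
width: 0.194
[ 0.0002 -0.0001 -0.0004  0.0022 -0.0012 -0.0376] [-0.1924 -0.9571 -0.95  ] [0.3533 0.3928 0.0167]
time_s: 7.48
tcp_pos: [0.4839, 0.1212, 0.2565]
tcp_rot: [179.8, 32.0, 148.2]
ft_force: [0.1, -1.2, -0.8]
width: 0.191
[ 0.0004 -0.     -0.0004  0.0023 -0.003  -0.0343] [ 0.1263 -1.2148 -0.7708] [ 0.2776  0.4059 -0.06  ]
```

```bash

python3 -m jog '[[[0,0,0,0.002,-0.003,0.02,255],[0,0,0,0.002,-0.003,0.035,255],[0,0,0,0.002,-0.003,0.045,255],[0,0,0,0.002,-0.003,0.045,255]]]'
cat >> h.py <<'E'
def st():
    s=r.read_state();q=RP.inv();print("tipF(x,y,depth mm)",q.apply(tip()-hole)*1e3,"F",q.apply(s["ft_force"]),"M",q.apply(s["ft_torque"]),"t",s["time_s"],"w",s["width"])
E
python3 -c "
from h import *
st()"
python3 -m jog '[[[0,0,0,0,0,0.005,255],[0,0,0,0,0,0.005,255]]]' >/dev/null
python3 -c "
from h import *
st()"
python3 -m jog '[[[0,0,0,0,0,0.005,255],[0,0,0,0,0,0.005,255]]]' >/dev/null
python3 -c "
from h import *
st()"
```

```text
time_s: 7.82
tcp_pos: [0.4895, 0.1168, 0.2443]
tcp_rot: [179.8, 32.0, 148.2]
ft_force: [-0.3, 0.0, 3.7]
width: 0.193
tipF(x,y,depth mm) [-0.2045  0.1462 24.4014] F [-1.7488 -0.117  -3.2615] M [-0.0547  0.2262  0.0296] t 7.8167 w 0.19274312121347142
tipF(x,y,depth mm) [-0.2353  0.203  25.398 ] F [-0.4336 -0.4193 -5.0752] M [0.0616 0.3243 0.0315] t 7.9833 w 0.19158961208485734
tipF(x,y,depth mm) [-0.2552  1.0652 26.051 ] F [ -0.1692  -1.3659 -13.3652] M [0.2072 0.3327 0.0215] t 8.15 w 0.19101090224951023
```

Bottomed at 13 N, so the button is fully in. Next I'll push sideways.

```bash

python3 -m jog '[[[0,0,0,0,0.01,0,255],[0,0,0,0,0.02,0,255],[0,0,0,0,0.03,0,255],[0,0,0,0,0.04,0,255]]]' >/dev/null
python3 -c "
from h import *
st()"
python3 -m jog '[[[0,0,0,0,0.01,0,255],[0,0,0,0,0.02,0,255],[0,0,0,0,0.02,0,255]]]' >/dev/null
python3 -c "
from h import *
st()"
```

```text
tipF(x,y,depth mm) [-0.1982 12.8865 25.9449] F [  0.0602  -1.8524 -14.0093] M [0.4554 0.4471 0.0105] t 8.4833 w 0.19468027435993673
tipF(x,y,depth mm) [-0.1102 19.6453 25.8345] F [  0.6332  -0.0401 -13.4272] M [0.0523 0.4031 0.0333] t 8.7333 w 0.1932490433431816
```

```bash

python3 -m jog '[[[0,0,0,0,0.01,0,255],[0,0,0,0,0.02,0,255],[0,0,0,0,0.03,0,255],[0,0,0,0,0.04,0,255],[0,0,0,0,0.05,0,255],[0,0,0,0,0.06,0,255],[0,0,0,0,0.07,0,255]]]' >/dev/null
python3 -c "
from h import *
st()"
python3 -m jog '[[[0,0,0,0,0.01,0,255],[0,0,0,0,0.02,0,255],[0,0,0,0,0.03,0,255],[0,0,0,0,0.03,0,255]]]' >/dev/null
python3 -c "
from h import *
st()"
```

```text
tipF(x,y,depth mm) [ 0.0076 40.0241 25.7706] F [  0.5916  -2.2083 -13.2126] M [0.4677 0.6226 0.0292] t 9.3167 w 0.19290015669432414
tipF(x,y,depth mm) [ 0.0973 49.7384 25.6554] F [  0.5143  -0.7749 -12.0766] M [0.0236 0.6322 0.0152] t 9.65 w 0.19070537908987387
```

```bash

for i in 1 2; do python3 -m jog '[[[0,0,0,0,0.005,0,255],[0,0,0,0,0.01,0,255],[0,0,0,0,0.01,0,255]]]' >/dev/null
python3 -c "
from h import *
st()"; done
```

```text
tipF(x,y,depth mm) [ 0.0335 50.6189 25.8847] F [  0.7792  -4.51   -16.3028] M [1.3875 0.596  0.034 ] t 9.9 w 0.19238193765279402
tipF(x,y,depth mm) [ 0.007  51.1987 26.1625] F [  0.9734 -10.9523 -20.6214] M [3.0853 0.7221 0.0584] t 10.15 w 0.19319146334846876
```

The slide is hard against its stop (11 N). I'll lift off the button first, then ease the side load, then come out.

```bash

python3 -m jog '[[[0,0,0,0,0,-0.02,255],[0,0,0,0,0,-0.035,255],[0,0,0,0,-0.012,-0.035,255],[0,0,0,0,-0.012,-0.06,255],[0,0,0,0,-0.012,-0.11,255],[0,0,0,0,-0.012,-0.2,255],[0,0,0,0,-0.012,-0.2,255],[0,0,0,0,-0.012,-0.2,255]]]'
python3 - <<'E'
from h import *
st()
RS=Rn.from_euler("xyz",[180,0,110.1],degrees=True)
print(rel((.534,.289,.33),RS))
E
```

```text
time_s: 10.82
tcp_pos: [0.49, 0.176, 0.2943]
tcp_rot: [179.6, 32.1, 148.2]
ft_force: [0.6, -0.1, -0.6]
width: 0.191
tipF(x,y,depth mm) [ -0.8366  50.9816 -34.1763] F [-0.1478  0.1702  0.7855] M [-0.0679  0.4997  0.0526] t 10.8167 w 0.1912412639776057
[ 0.0305  0.0854  0.1032 -0.0004  0.3983 -0.1378]
```

```bash

python3 -m jog '[[[0,0,0,0,0,-0.1,255],[0.0305,0.0854,0.1032,0,0.398,-0.138,255],[0.0305,0.0854,0.1032,0,0.398,-0.138,255],[0.0305,0.0854,0.1032,0,0.398,-0.138,255],[0.0305,0.0854,0.1032,0,0.398,-0.138,255],[0.0305,0.0854,0.1032,0,0.398,-0.138,255],[0.0305,0.0854,0.1032,0,0.398,-0.138,255],[0.0305,0.0854,0.1032,0,0.398,-0.138,255]]]'
python3 -m jog '[[[0,0,0,0,0,0,255],[0,0,0,0,0,0,255],[0,0,0,0,0,0,255]]]'
python3 - <<'E'
from h import *
RS=Rn.from_euler("xyz",[180,0,110.1],degrees=True)
print(rel((.534,.289,.33),RS),tip(),proj("scene",tip()))
cv2.imwrite("pics/s5.png",cv2.resize(r.camera("scene")[150:330,200:440,::-1],(800,600),interpolation=cv2.INTER_CUBIC))
print((proj("scene",[tip(),[.534,.289,.187]])-[200,150])/.3)
E
```

```text
time_s: 11.48
tcp_pos: [0.5349, 0.2878, 0.3273]
tcp_rot: [-179.7, -0.2, 109.7]
ft_force: [0.4, -1.1, -1.4]
width: 0.194
time_s: 11.73
tcp_pos: [0.5334, 0.2883, 0.3279]
tcp_rot: [-179.8, 0.1, 110.3]
ft_force: [-0.5, 0.6, -1.2]
width: 0.187
[-0.0004  0.0004  0.0004  0.0015  0.0028 -0.0069] [0.5333 0.2881 0.2699] [[253.0745 218.5246]]
[[175.9171 228.8526]
 [187.0756 348.1537]]
```

View pics/s5.png

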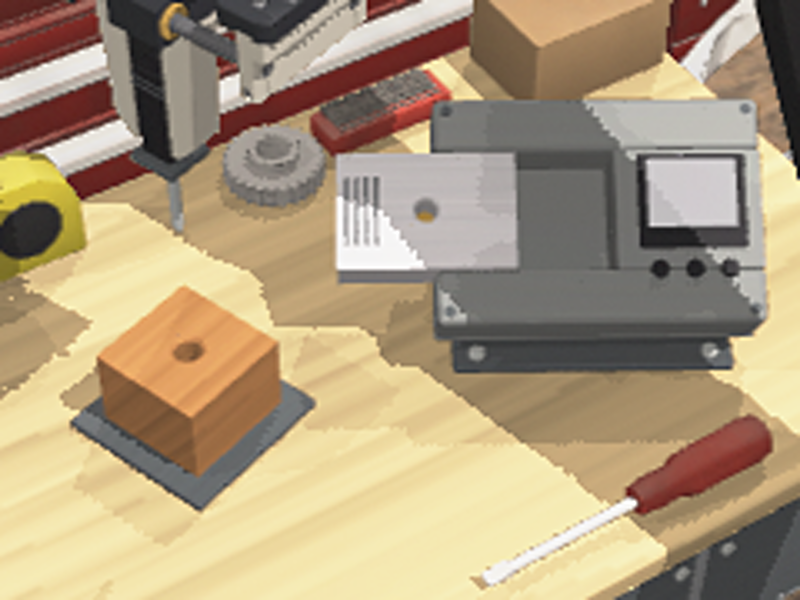

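The slide is fully out and the hole sits over the tester's left edge. The pin tip (179,230) and stand hole (189,351) match their predictions within about 1 mm, so I'll lower the tool into the stand.

```bash

python3 -m jog '[[[0,0,0,0.001,0.002,0.1,255],[0,0,0,0.001,0.002,0.2,255],[0,0,0,0.001,0.002,0.26,255],[0,0,0,0.001,0.002,0.32,255],[0,0,0,0.001,0.002,0.37,255],[0,0,0,0.001,0.002,0.4,255],[0,0,0,0.001,0.002,0.4,255]]]'
python3 -m jog '[[[0,0,0,0,0,0.01,255],[0,0,0,0,0,0.02,255],[0,0,0,0,0,0.02,255]]]'
```

```text
time_s: 12.37
tcp_pos: [0.5327, 0.289, 0.2071]
tcp_rot: [-179.7, 0.1, 110.3]
ft_force: [-0.7, 0.1, -0.2]
width: 0.19
time_s: 12.62
tcp_pos: [0.5341, 0.2891, 0.2031]
tcp_rot: [-179.9, 0.0, 110.1]
ft_force: [0.2, -0.1, -1.4]
width: 0.19
```

```bash

python3 -m jog '[[[0,0,0,0,0,0.005,255],[0,0,0,0,0,0.005,255]]]'
python3 -m jog '[[[0,0,0,0,0,0.005,255],[0,0,0,0,0,0.005,255]]]'
```

```text
time_s: 12.78
tcp_pos: [0.5342, 0.2888, 0.2015]
tcp_rot: [-179.9, 0.0, 110.1]
ft_force: [-0.7, 0.5, -0.6]
width: 0.194
time_s: 12.95
tcp_pos: [0.5342, 0.2888, 0.1998]
tcp_rot: [-179.9, 0.0, 110.1]
ft_force: [-0.0, -0.5, -1.3]
width: 0.194
```

```bash

python3 -m jog '[[[0,0,0,0,0,0.004,255],[0,0,0,0,0,0.004,255]]]'
python3 -m jog '[[[0,0,0,0,0,0.004,255],[0,0,0,0,0,0.004,255]]]'
```

```text
time_s: 13.12
tcp_pos: [0.5342, 0.2889, 0.1998]
tcp_rot: [-179.9, 0.1, 110.1]
ft_force: [-2.2, -2.4, 12.1]
width: 0.192
time_s: 13.28
tcp_pos: [0.5342, 0.2889, 0.1997]
tcp_rot: [-180.0, 0.1, 110.1]
ft_force: [-5.9, -6.5, 21.7]
width: 0.194
```

```bash

python3 -m jog '[[[0,0,0,0,0,-0.006,255],[0,0,0,0,0,-0.006,255],[0,0,0,0,0,-0.006,120],[0,0,0,0,0,-0.006,60],[0,0,0,0,0,-0.006,60],[0,0,0,0,0,-0.006,60],[0,0,0,0,0,-0.006,60],[0,0,0,0,0,-0.006,60]]]'
python3 -m jog '[[[0,0,0,0,0,0,60],[0,0,0,0,0,0,60],[0,0,0,0,0,-0.1,60],[0,0,0,0,0,-0.2,60],[0,0,0,0,0,-0.3,60],[0,0,0,0,0,-0.4,60],[0,0,0,0,0,-0.5,60],[0,0,0,0,0,-0.5,60]]]'
python3 - <<'E'
from h import *
s=r.camera("scene")[150:330,200:440,::-1];t=r.camera("top")[140:320,160:440,::-1]
cv2.imwrite("pics/s6.png",np.hstack([cv2.resize(i,(400,300),interpolation=cv2.INTER_CUBIC) for i in(s,t)]))
E
```

```text
time_s: 13.95
tcp_pos: [0.534, 0.2888, 0.1989]
tcp_rot: [-179.9, 0.0, 110.1]
ft_force: [-0.6, -0.2, -0.3]
width: 0.576
time_s: 14.62
tcp_pos: [0.5355, 0.2911, 0.3549]
tcp_rot: [179.7, -0.1, 110.1]
ft_force: [-0.7, 0.1, 0.2]
width: 0.765
```

View pics/s6.png

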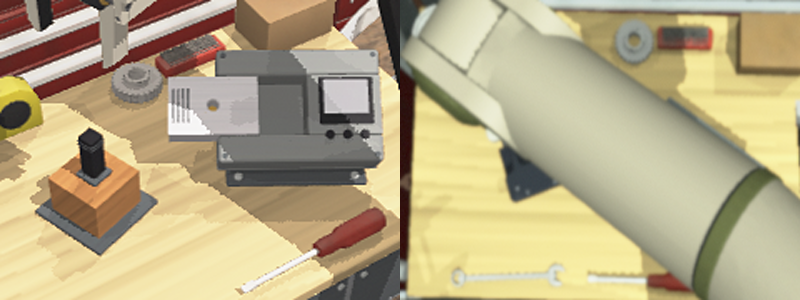

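```bash
python3 - <<'E'
from h import *
print((proj("scene",[hole+yt*.047,hole+yt*.05])-[200,150])/.3,"earlier home:",(proj("scene",hole)-[200,150])/.3)
print(r.read_state()["ft_force"]); r.hand_in()
E
```

```text
[[431.7148 209.0834]
 [425.8816 209.0935]] earlier home: [[522.9724 208.9244]]
[ 0.4575  0.0065 -0.4438]
the job is handed in; nothing more can be done
```

The battery slide is out at its stop, the pin tool is back upright in its stand, and the job is handed in at about 15 s on the robot's clock.

I took the tool from the stand and pressed the button until it bottomed at about 13 N. I kept it pressed and pushed the slide until side force rose to 11 N at the stop. I then lifted off the button before easing the side load, put the tool back until its collar touched the stand, and let go.

**Last checks:**
- **Slide travel:** after the pin was withdrawn, the hole was seen at pixel 426,210. That matches the position expected for 50 mm of travel (425.9,209.1).
- **Tool:** the final picture shows it upright in the stand with the gripper clear above it and no load on the wrist.
- **Other things:** the gear and driver look unmoved in the last scene view. The arm hides much of the last top view: only the spanner and gear, with part of the driver, show there. The tape measure is only partly in view, and I did not check the bearing after the first pictures. The arm never worked near it.
- **Not directly checked:** the button springing back. I infer it from the slide staying out after the pin came off.

No check failed. Seating the tool took slightly more force than needed, 22 N at the wrist, which is well under the limit.

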